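Tip the mounted specimens out of the screw-top canister

ROBOT

A 6-joint arm with a two-finger parallel gripper is mounted at the origin on the work surface. World frame = base frame: x ahead of the robot, y to its left, z up, the work surface at z = 0. Lengths are in mm, angles in rad, forces in N, time in s.
With the tool pointing down it reaches from about 325 to 900 mm from the base axis. Payload 3.5 kg.
Tool frame: the origin (TCP) lies midway between the tips of the shut fingers; the grasp point (between the pads) lies 19 mm behind it (manip.grasp_offset is the distance from the TCP to the grasp point, in mm); z points along the fingers, y is the line along which they close (so a half turn about z gives the same grasp; the last joint's range is limited). The gripper opens to 85 mm and grips with 20 to 120 N. Pads are 22 mm wide; open, the fingers measure 114 mm over their backs; the gripper's body (76 mm by 85 mm) begins 54 mm behind the grasp point. The pads swing forward as they close: fully open they stand 13 mm farther back than shut.
Start: joints at [1.167, 0.276, -0.026, 1.268, 0, 1.467], TCP at [185.184, 596.933, 231.313] pointing down, gripper open.
Joint ranges: [-3.12, 3.12], [-0.85, 1.88], [-1.08, 1.24], [-1.95, 2.15], [-1.57, 1.53], [-3.14, 3.14]. Speed limits (rad/s): [2.57, 2.57, 3.14, 3.14, 3.14, 3.14].

INTERFACE

Orientations are given as a 3x3 rotation matrix whose columns are the frame's x, y, z axes.
In Python, from workcell import manip gives the robot as it stands.
- The arm moves only by the tool move_arm, never from a script. Its argument "targets" is a list of rows, each a list of 6 numbers: the shift along the tool's x, y, z in units of 25 mm (1.0 is 25 mm), then the turn, a rotation vector about the tool's x, y, z in units of 6 degrees (1.0 is 6 degrees). A call has 1 to 20 rows; each row shifts and turns the commanded pose from where the row before left it, along the tool's axes as they then stand; what a row does not reach is not made up. A row lasts 1/8 s, in which the tool goes at most 62.5 mm and 10.7 degrees, less where a joint would pass 70% of its speed; a pose out of reach is approached as far as the arm can. A call is refused whole if a number of a shift passes 1 or a number of a turn 1, either way. A call with a gripper value outside its range is refused whole. "gripper" is the gripper command: -1 is shut, 1 is fully open, values between are in proportion, set as the call begins (left out, the last holds). The fingers move at their own pace and stop on an object; the grip force is fixed at half the most. Time passes only in rows, so rows that do not move let the fingers close. It gives the time, the measured TCP pose, the force, the opening and the grip force at its end, in the units of the state.
- manip.observe(): the state, without advancing time (a new reading comes with each control period).
- manip.camera(name): name is "side" or "top" or "wrist"; returns a dict with "pixels" (420x560x3 uint8, blue, green, red), "depth" (420x560 float32, mm along the optical axis (not along the pixel's ray), 0 where there is no reading), "vfov" (degrees; the focal length in pixels is half the picture's height over the tangent of half this angle, whatever the lens; pixels are square), "cx", "cy" (the principal point, pixels), "distortion" ([k1, k2, p1, p2, k3] as OpenCV has them; the pictures are not rectified), "R" (3x3) and "t" (3): a world point X has camera coordinates R X + t. Camera axes: x right, y down, z forward; pixel columns grow to the right and rows downward; lengths in mm; the calibration is good to about 2 mm. A picture is of the moment at which its call begins.
- manip.job_done(): hands the job in; it is judged then, once.
Trained networks look in the newest picture that a camera, given by its name, has taken for a name from the list of things; names that differ only in an ending like _2 or _b are one class to them, and where a whole thing is asked for, a point or a joint stands for the part that bears it (a point fixed in the world has none). Each returns a list of dicts, best first, with "confidence" (0 to 1); they miss things now and then, are a little off and sometimes report something else, mostly with a low value. They report only what shows in the picture. A call takes as long as a camera call. They do not tell look-alikes from the thing itself.
- manip.look_for(target, camera): "at" ([x, y, z] in mm, in world coordinates, good to about 4 mm: the middle of the surface that is visible of it).
- manip.spot_point(target, camera): "at" ([x, y, z] in mm, in world coordinates, good to about 4 mm: a listed point, or the origin of a listed thing).
The state is a dict: "time": time; "joint_pos": joint angles; "joint_velocities": joint speeds; "joint_torque": joint torques, N m; "ee_pos": TCP position; "tcp_rot": TCP orientation; "ft_force": force on the tool from outside, world axes, zero at the start; "torque": the same for the moment, N m; "gripper_width": finger opening in mm; "grip_force": force on a finger pad.
Only numpy, scipy, OpenCV 4.12 (cv2) and the standard library are available. Lean on these libraries where they do the work, as an engineer would, in place of code of your own. Each camera call takes 0.05 s, during which the arm holds its last target. There are 200 camera calls.

TASK

Unscrew the black cap of the clear canister on the tipping stand and stand it, skirt down, on the blue pad. Tip the canister over with its red-handled crank so that all three coloured specimens end up in the white tray, then swing it back fully upright and screw the cap down tight again. Leave the three black lens barrels standing where they are.

Things in the scene. Friction and masses are not known exactly. Their poses are not given: they have to be found in the camera images.
- cap_mid (a point): Screw cap, black, orange top with a white line; 60 mm diameter, 27 mm high, 50 g. The point is its centre, 13.5 mm above the skirt's lower edge; z up its axis, x along the white line. Starts screwed tight. When tight its centre is 8.5 mm below the rim, on the canister's axis. A 30 N grip does not slip; it turns easily until tight. A white plug inside, 19 mm long, guides it into the mouth; off the canister it stands on its skirt.
- thread (a point): On the canister's axis, 12 mm under the rim: right-hand thread with three equal starts. Anticlockwise from above the cap rises 24 mm per turn (let go, it sinks by up to 2 mm of play) and is free after 120 degrees: two grasps. Put on at any yaw it settles at most 16 mm above tight; clockwise then draws it down. It comes tight against a hard stop at its starting yaw or 120 degrees either way.
- mouth (a point): Centre of the canister's rim, z out along its axis, x the way it tips (level, to the tray, when upright). Clear tube, 44 mm outside (50 mm over the white thread ridges), 34 mm mouth, coned lip, 100 mm long, held at its middle in a trunnion; cannot turn about its own axis. Upright, the rim is 155 mm above the table.
- hinge (a point): Centre of the trunnion, 100 mm above the table, 55 mm below the rim along the canister's axis; its y is the level axis about which the canister tips (from z towards x). The stand's aluminium cheeks lie 42 to 50 mm either side along y and reach 113 mm above the table.
- canister (a joint): Tipping angle: 0 upright (a stop), 2.7 rad mouth steeply down over the tray (a stop). It stays where it is left; stiff, about 0.22 N m, 4 N at the crank handle. The specimens slide out freely beyond about 2.4 rad.
- crank_grip (a point): Middle of the red crank handle: round bar, 14 mm diameter, 52 mm long, along y, 60 mm from the tipping axis, 90 mm from the canister's axis to +y. At joint 0 it lies 1.35 rad back from vertical (off the tray), 113 mm above the table; over the top at 1.35, 1.35 rad forward at 2.7. Pinch it across (along x) from above and carry it round, tool down; the bar turns in the fingers.
- puck1_mid (a point): Red specimen mount, a disc 25 mm in diameter, 12 mm thick, 15 g, in the canister at the start; its centre.
- puck2_mid (a point): Green specimen mount, the same; its centre.
- puck3_mid (a point): Blue specimen mount, the same; its centre.
- tray_in (a point): Centre of the inner floor (5 mm above the table) of the white tray, fixed under and ahead of the canister's mouth when tipped; 160 by 170 mm inside along its x and y, walls 30 mm high over the table.
- pad_top (a point): Centre of the top of the blue pad, 120 mm square, 4 mm high, fixed, on the left or the right of the stand; clear for the cap.
- lens_a_mid (a point): Bystander: black lens barrel with a blue ring standing on the table, 34 mm diameter, 50 mm high; its centre.
- lens_b_mid (a point): Bystander: the same with a white ring.
- lens_c_mid (a point): Bystander: the same with a red ring.
Things that resemble listed ones, but are neither listed nor needed, are in the scene too. Several things look just like the part that bears pad_top: the one meant starts nearest to the robot's base.

How it is judged:
By the outcome, as a careful person would: the job done as asked, in the order asked, and still so for the second after the job is handed in, with the robot touching nothing.
It also fails if it takes over 72 s, if anything falls off the work surface, if the arm or the gripper's body presses on something with over 40 N, if the wrist force passes 120 N, or if a joint passes its speed limit or range.

## Working session

There is one attempt and no reset: what is moved stays moved. The work goes in short steps, Python scripts to look and compute and a tool call to move; the robot and the scene stay as the last step left them, time stands still between calls to the robot, and variables do not carry over. Pictures are saved under pics/ and viewed, at most 10 in all, crops included, and the job is handed in when it is done.

Besides the shell and the picture viewer there is one more tool, called after "Call:" as name([rows], argument=value, ...), one row to a line, values as JSON. move_arm: Moves the arm, as the interface text tells. Its arguments: {"type":"object","properties":{"targets":{"type":"array"},"gripper":{"type":"number"}},"required":["targets"]}

```bash
mkdir -p pics
cat > h.py <<'E'
from workcell import manip
import numpy as np, cv2
def snap(n,f=None):
    c=manip.camera(n)
    if f: cv2.imwrite('pics/'+f,c['pixels'])
    return c
def px(c,u,v,z=None):
    """pixel -> world by depth, or intersect with plane z"""
    f=c['pixels'].shape[0]/2/np.tan(np.radians(c['vfov'])/2)
    K=np.array([[f,0,c['cx']],[0,f,c['cy']],[0,0,1.]])
    p=cv2.undistortPoints(np.array([[[u,v]]],float),K,np.array(c['distortion'],float))[0,0]
    r=np.array([p[0],p[1],1.]);R=np.array(c['R']);t=np.array(c['t'])
    if z is None: return R.T@(r*c['depth'][int(v),int(u)]-t)
    o=-R.T@t; d=R.T@r
    return o+d*(z-o[2])/d[2]
E
python3 - <<'E'
from h import *
np.set_printoptions(precision=1,suppress=True)
for n in ('top','side'):
    c=snap(n,n+'1.png')
    for t in ['cap_mid','mouth','hinge','crank_grip','tray_in','pad_top','lens_a_mid']:
        print(n,t,[(np.round(d['at'],1).tolist(),round(d['confidence'],2)) for d in manip.spot_point(t,n)])
s=manip.observe();print(s['time'],np.array(s['tcp_rot']),s['gripper_width'])
E
```

```text
top cap_mid [([560.3, 8.5, 149.0], 0.58)]
top mouth [([562.2, 5.3, 153.2], 0.7)]
top hinge [([559.2, 3.0, 98.8], 0.79)]
top crank_grip [([522.3, 102.3, 112.9], 0.69)]
top tray_in [([630.4, -2.5, 4.1], 0.64), ([324.5, 258.8, 26.0], 0.52)]
top pad_top [([493.2, 322.2, 4.2], 0.74), ([427.8, 537.3, 3.0], 0.57)]
top lens_a_mid [([324.8, 258.8, 26.7], 0.53)]
side cap_mid [([554.1, 4.4, 143.9], 0.81)]
side mouth [([562.6, 4.8, 156.4], 0.77)]
side hinge [([567.0, 4.3, 95.5], 0.7)]
side crank_grip [([523.9, 103.9, 116.0], 0.84), ([561.9, 9.6, 142.6], 0.49)]
side tray_in [([623.0, -9.2, 7.5], 0.94), ([563.4, 5.5, 154.7], 0.28)]
side pad_top [([425.8, 538.1, 2.2], 0.7), ([522.4, 106.2, 117.9], 0.66), ([491.0, 327.6, 4.6], 0.63)]
side lens_a_mid [([324.5, 262.9, 26.8], 0.59), ([525.8, 104.3, 112.6], 0.29)]
0.8 [[-1.   0.3  0. ]
 [ 0.3  1.   0. ]
 [-0.   0.  -1. ]] 85.45722017626022
```

View pics/top1.png

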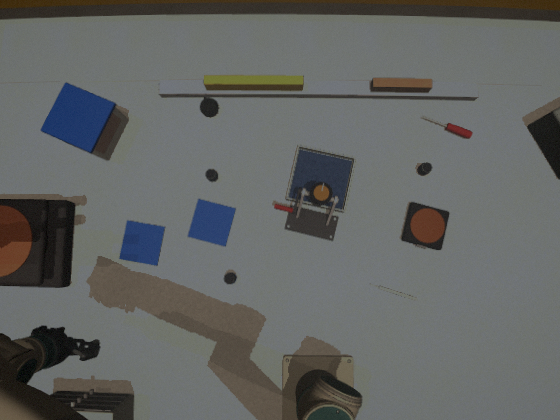

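View pics/side1.png

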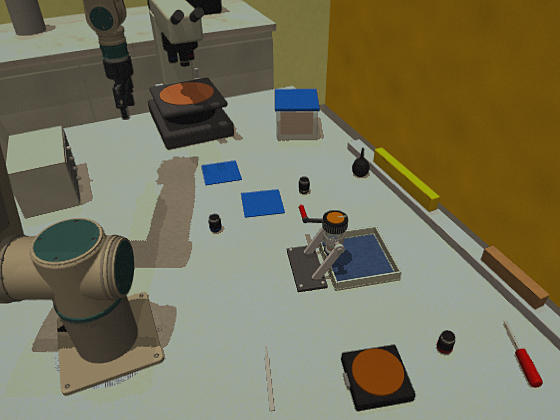

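The top view shows the cap at (321,192), the crank at (284,206), pads at (212,222) and (142,242), and the tray at (320,178). The side view agrees. The pad nearer the base is the one at about (492,325), and the stand yaw is about -11.4°. I'll go over the cap now.

Call:
move_arm([
  [-1,-0.85,0,0,0,0],
  [-1,-0.85,0,0,0,0],
  [-1,-0.85,0,0,0,0],
  [-1,-0.85,0,0,0,0],
  [-1,-0.85,0,0,0,0],
  [-1,-0.85,0,0,0,0],
  [-1,-0.85,0,0,0,0],
  [-1,-0.85,0,0,0,0],
  [-1,-0.85,0,0,0,0],
  [-1,-0.85,0,0,0,0],
  [-1,-0.85,0,0,0,0],
  [-1,-0.85,0,0,0,0],
  [-1,-0.85,0,0,0,0],
  [-1,-0.85,0,0,0,0],
  [-1,-0.85,0,0,0,0],
  [-1,-0.85,0,0,0,0],
  [-1,-0.85,0,0,0,0],
  [-1,-0.85,0,0,0,0],
  [-1,-0.85,0,0,0,0],
  [-1,-0.85,0,0,0,0],
], gripper=1)

```text
time: 3.3
ee_pos: [537.4, 41.9, 231.5]
tcp_rot: [[-0.955, 0.296, 0.0], [0.296, 0.955, 0.0], [-0.0, 0.0, -1.0]]
ft_force: [-0.1, -0.1, 0.3]
gripper_width: 85.0
grip_force: 0.0
```

Call:
move_arm([
  [-0.7,-0.6,0,0,0,0],
  [-0.7,-0.6,0,0,0,0],
  [0,0,0,0,0,0],
])

```text
time: 3.68
ee_pos: [562.1, 2.8, 231.3]
tcp_rot: [[-0.955, 0.298, 0.0], [0.298, 0.955, 0.0], [-0.0, 0.0, -1.0]]
ft_force: [-0.5, 0.2, 0.5]
gripper_width: 85.4
grip_force: 0.0
```

```bash
cat >> h.py <<'E'
np.set_printoptions(precision=2,suppress=True)
def to(x,y,z):
    s=manip.observe();R=np.array(s['tcp_rot']);d=np.array([x,y,z])-np.array(s['ee_pos'])
    print('tcp',np.array(s['ee_pos']),'psi deg',np.degrees(np.arctan2(R[1,0],R[0,0])),'units',R.T@d/25,'t',s['time'],'tilt',R[2])
def blob(c,lo,hi,zmin=-1e9,zmax=1e9):
    """median-rect of the coloured blob (HSV range): centre px and 3D points"""
    m=cv2.inRange(cv2.cvtColor(c['pixels'],cv2.COLOR_BGR2HSV),lo,hi)
    v,u=np.nonzero(m); P=np.array([px(c,a,b) for a,b in zip(u[::3],v[::3]) if c['depth'][b,a]>0])
    if len(P): P=P[(P[:,2]>zmin)&(P[:,2]<zmax)]
    return P
E
python3 - <<'E'
from h import *
c=snap('wrist','w1.png')
P=blob(c,(5,100,40),(22,255,255),140,175)
print(len(P),P.mean(0),P.min(0),P.max(0),np.median(P,0))
P=P[np.abs(P[:,2]-np.median(P[:,2]))<4];print('circ',cv2.minEnclosingCircle(P[:,:2].astype(np.float32)))
t=snap('top');P=blob(t,(5,100,40),(22,255,255),145,175)
if len(P): print('top',len(P),P.mean(0),P.min(0),P.max(0))
for k in ('cap_mid','mouth','hinge','crank_grip'): print(k,[(np.round(d['at'],1).tolist(),round(d['confidence'],2)) for d in manip.spot_point(k,'wrist')])
to(561,5,231); print(manip.observe()['joint_pos'])
E
```

```text
1179 [557.56   5.71 160.01] [537.34 -15.68 157.96] [579.68  26.78 161.72] [557.32   6.17 160.  ]
circ ((558.6826171875, 5.449454307556152), 21.67582893371582)
top 40 [471.98 601.58 150.48] [348.42  16.42 145.  ] [576.06 892.4  166.  ]
cap_mid [([558.1, 2.3, 148.1], 0.67)]
mouth []
hinge []
crank_grip [([521.9, 107.9, 114.7], 0.63)]
tcp [560.92   4.56 231.35] psi deg 162.82429422850782 units [0.   0.02 0.01] t 3.975 tilt [ 0.  0. -1.]
[-0.11  0.16 -0.17  1.24  0.    0.19]
```

View pics/w1.png

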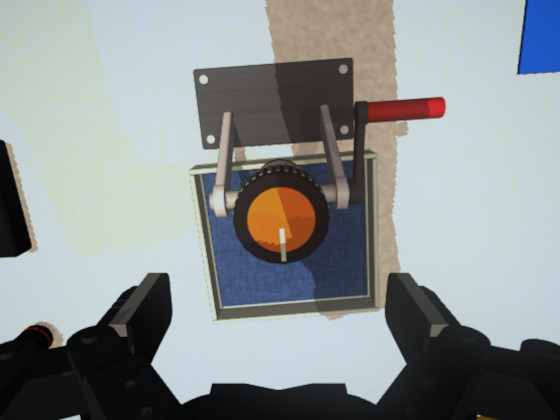

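The wrist view shows the cap at px (282,218) between the fingers, with the red handle at (405,109). The cap centre is about (558.6, 5.3). I'll descend and grip.

Call:
move_arm([
  [0.1,0,1,0,0,0],
  [0,0,1,0,0,0],
  [0,0,1,0,0,0],
  [0,0,0.7,0,0,0],
  [0,0,0.37,0,0,0],
  [0,0,0,0,0,0],
])

```text
time: 4.72
ee_pos: [558.7, 4.7, 129.2]
tcp_rot: [[-0.955, 0.296, -0.001], [0.296, 0.955, 0.0], [0.001, -0.0, -1.0]]
ft_force: [0.2, -0.9, -0.0]
gripper_width: 85.6
grip_force: 0.0
```

Call:
move_arm([
  [0,0,0,0,0,0],
  [0,0,0,0,0,0],
  [0,0,0,0,0,0],
  [0,0,0,0,0,0],
  [0,0,0,0,0,0],
  [0,0,0,0,0,0],
], gripper=-1)

```text
time: 5.48
ee_pos: [560.1, 4.5, 131.0]
tcp_rot: [[-0.955, 0.296, 0.003], [0.296, 0.955, -0.0], [-0.003, 0.001, -1.0]]
ft_force: [-1.0, -0.1, 5.2]
gripper_width: 59.2
grip_force: 64.2
```

Call:
move_arm([
  [0,0,-0.016,0,0,-1],
  [0,0,-0.016,0,0,-1],
  [0,0,-0.016,0,0,-1],
  [0,0,-0.016,0,0,-1],
  [0,0,-0.016,0,0,-1],
  [0,0,0,0,0,0],
])

```text
time: 6.22
ee_pos: [559.0, 4.6, 131.4]
tcp_rot: [[-0.976, -0.22, 0.0], [-0.22, 0.976, 0.0], [-0.0, -0.0, -1.0]]
ft_force: [1.0, -0.7, 0.5]
gripper_width: 59.1
grip_force: 64.3
```

Call:
move_arm([
  [0,0,-0.016,0,0,-1],
  [0,0,-0.016,0,0,-1],
  [0,0,-0.016,0,0,-1],
  [0,0,-0.016,0,0,-1],
  [0,0,-0.016,0,0,-1],
  [0,0,-0.016,0,0,-1],
  [0,0,-0.016,0,0,-1],
  [0,0,-0.016,0,0,-1],
  [0,0,-0.016,0,0,-1],
  [0,0,-0.016,0,0,-1],
  [0,0,-0.016,0,0,-1],
  [0,0,-0.016,0,0,-1],
  [0,0,-0.016,0,0,-1],
  [0,0,-0.016,0,0,-1],
  [0,0,-0.016,0,0,-1],
  [0,0,-0.016,0,0,-1],
  [0,0,-0.02,0,0,0],
  [0,0,-0.08,0,0,0],
  [0,0,-0.1,0,0,0],
  [0,0,0,0,0,0],
])

```text
time: 8.72
ee_pos: [559.2, 4.5, 143.4]
tcp_rot: [[0.321, -0.947, 0.001], [-0.947, -0.321, -0.0], [0.0, -0.0, -1.0]]
ft_force: [0.2, -0.5, -1.0]
gripper_width: 59.0
grip_force: 64.4
```

Call:
move_arm([
  [0,0,-0.6,0,0,0],
  [0,0,-1,0,0,0],
  [0,0,-0.4,0,0,0],
  [-1,-0.12,0,0,0,0],
  [-1,-0.12,0,0,0,0],
  [-1,-0.12,0,0,0,0],
  [-1,-0.12,0,0,0,0],
  [-1,-0.12,0,0,0,0],
  [-1,-0.12,0,0,0,0],
  [-1,-0.12,0,0,0,0],
  [-1,-0.12,0,0,0,0],
  [-1,-0.12,0,0,0,0],
  [-1,-0.12,0,0,0,0],
  [-1,-0.12,0,0,0,0],
  [-1,-0.12,0,0,0,0],
  [-1,-0.12,0,0,0,0],
  [0,0,0,0,0,0],
])

```text
time: 10.85
ee_pos: [491.0, 326.1, 193.1]
tcp_rot: [[0.324, -0.946, 0.0], [-0.946, -0.324, 0.0], [-0.0, -0.0, -1.0]]
ft_force: [-0.2, 0.3, -0.3]
gripper_width: 58.7
grip_force: 64.4
```

Run:
```python
from h import *
c=snap('wrist','w2.png')
t=snap('top')
for n,cc in (('wrist',c),('top',t)):
    P=blob(cc,(100,120,40),(130,255,255),-5,12)
    if n=='top': P=P[(abs(P[:,0]-492)<90)&(abs(P[:,1]-325)<90)]
    print(n,len(P),cv2.minAreaRect(P[:,:2].astype(np.float32)),np.median(P[:,2]))
P=blob(t,(0,140,60),(6,255,255),100,130);P2=blob(t,(174,140,60),(180,255,255),100,130)
P=np.vstack([p for p in (P,P2) if len(p)]);P=P[(abs(P[:,0]-523)<60)&(abs(P[:,1]-104)<60)]
print('handle',len(P),P.mean(0),cv2.minAreaRect(P[:,:2].astype(np.float32)))
m=cv2.inRange(cv2.cvtColor(t['pixels'],cv2.COLOR_BGR2HSV),(100,80,20),(130,255,255))
to(492,325,0.5+4-3.5+0)
```

```text
wrist 5068 ((458.81256103515625, 407.6574401855469), (351.4697265625, 215.19522094726562), 83.38735961914062) 3.6842497033520214
top 279 ((491.67999267578125, 313.1804504394531), (99.52228546142578, 116.7560043334961), 76.83561706542969) 4.771843749255547
handle 23 [524.26 102.72 120.87] ((524.5466918945312, 103.50983428955078), (43.78520202636719, 10.839656829833984), 75.46202087402344)
tcp [491.25 324.63 192.94] psi deg -71.2142632100088 units [-0.01 -0.04  7.68] t 10.95 tilt [ 0.  0. -1.]
```

View pics/w2.png

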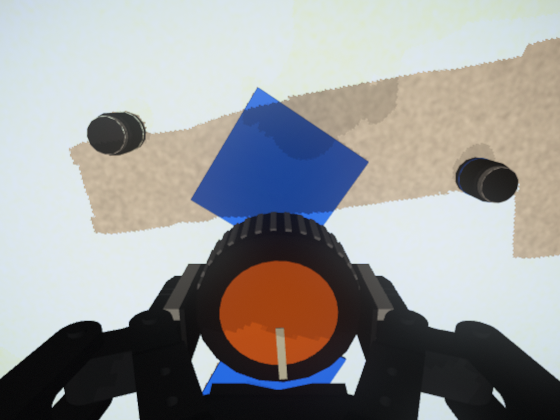

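The view shows the target pad's corners at (258,88), (368,160) and (192,198), with the rest hidden behind the held cap. The blue at the bottom is the other pad.

Run:
```python
from h import *
c=snap('wrist'); t=snap('top')
A,B,C=[px(c,*p,z=4) for p in ((258,88),(368,160),(192,198))]
print(A,B,C,'centre',(B+C)/2, np.linalg.norm(A-B),np.linalg.norm(A-C))
for p in ((199,199),(236,208),(226,246),(189,238)): print(px(t,*p,z=4))
```

```text
[533.98 250.23   4.  ] [420.22 277.18   4.  ] [562.58 363.17   4.  ] centre [491.4  320.17   4.  ] 116.9136021405533 116.50430385449462
[563.65 361.45   4.  ]
[537.05 247.14   4.  ]
[421.24 274.58   4.  ]
[443.9  387.77   4.  ]
```

Call:
move_arm([
  [0.2,0.06,1,0,0,0],
  [0,0,1,0,0,0],
  [0,0,1,0,0,0],
  [0,0,1,0,0,0],
  [0,0,1,0,0,0],
  [0,0,1,0,0,0],
  [0,0,0.8,0,0,0],
  [0,0,0.5,0,0,0],
  [0,0,0.25,0,0,0],
  [0,0,0.05,0,0,0],
  [0,0,0.03,0,0,0],
  [0,0,0,0,0,0],
])

```text
time: 12.55
ee_pos: [492.0, 319.9, 2.9]
tcp_rot: [[0.322, -0.947, 0.001], [-0.947, -0.322, 0.001], [-0.0, -0.001, -1.0]]
ft_force: [-0.8, 0.6, -1.0]
gripper_width: 59.0
grip_force: 64.4
```

Call:
move_arm([
  [0,0,0.04,0,0,0],
  [0,0,0.03,0,0,0],
  [0,0,0,0,0,0],
])

```text
time: 12.92
ee_pos: [492.1, 320.0, 2.2]
tcp_rot: [[0.322, -0.947, 0.001], [-0.947, -0.322, 0.001], [-0.0, -0.001, -1.0]]
ft_force: [-1.6, -0.8, 8.5]
gripper_width: 58.9
grip_force: 65.4
```

Call:
move_arm([
  [0,0,0,0,0,0],
  [0,0,0,0,0,0],
  [0,0,0,0,0,0],
  [0,0,0,0,0,0],
], gripper=1)

```text
time: 13.42
ee_pos: [491.4, 319.6, 0.2]
tcp_rot: [[0.322, -0.947, -0.0], [-0.947, -0.322, -0.0], [0.0, 0.0, -1.0]]
ft_force: [-0.4, 0.5, 0.1]
gripper_width: 85.7
grip_force: 0.0
```

Call:
move_arm([
  [0,0,-0.5,0,0,0],
  [0,0,-1,0,0,0],
  [0,0,-1,0,0,0],
  [0.3,0.05,-1,0,0,0],
  [0.8,0.14,-1,0,0,0],
  [1,0.18,-1,0,0,0],
  [1,0.18,-1,0,0,0],
  [1,0.18,-0.5,0,0,0],
  [1,0.18,0,0,0,0],
  [1,0.18,0,0,0,0],
  [1,0.18,0,0,0,0],
  [1,0.18,0,0,0,0],
  [0.5,0.1,0,0,0,0],
  [0,0,0,0,0,1],
  [0,0,0,0,0,1],
  [0,0,0,0,0,1],
  [0,0,0,0,0,1],
  [0,0,0,0,0,1],
  [0,0,0,0,0,0.3],
  [0,0,0,0,0,0],
])

```text
time: 15.92
ee_pos: [524.0, 103.8, 175.7]
tcp_rot: [[-0.224, -0.975, 0.0], [-0.975, 0.224, 0.0], [-0.0, -0.0, -1.0]]
ft_force: [-0.3, -0.1, 0.1]
gripper_width: 85.6
grip_force: 0.0
```

Run:
```python
from h import *
c=snap('wrist','w3.png'); t=snap('top','t3.png')
for k in ('crank_grip','hinge','mouth'): print(k,[(np.round(d['at'],1).tolist(),round(d['confidence'],2)) for d in manip.spot_point(k,'wrist')])
print('cap',[(np.round(d['at'],1).tolist(),round(d['confidence'],2)) for d in manip.spot_point('cap_mid','top')])
P=np.vstack([blob(c,(0,140,50),(6,255,255),95,125),blob(c,(174,140,50),(180,255,255),95,125)])
print(len(P),np.median(P,0),P.max(0),cv2.minAreaRect(P[:,:2].astype(np.float32)))
to(523,104,160)
```

```text
crank_grip [([525.2, 107.3, 116.6], 0.84)]
hinge [([560.2, 3.5, 101.6], 0.81), ([526.2, 106.4, 114.1], 0.4)]
mouth [([563.1, 5.7, 153.8], 0.61), ([524.2, 104.3, 117.0], 0.25)]
cap [([489.8, 323.0, 21.7], 0.75)]Traceback (most recent call last):
  File "<stdin>", line 5, in <module>
    return _nx.concatenate(arrs, 0, dtype=dtype, casting=casting)
           ~~~~~~~~~~~~~~~^^^^^^^^^^^^^^^^^^^^^^^^^^^^^^^^^^^^^^^
ValueError: all the input array dimensions except for the concatenation axis must match exactly, but along dimension 1, the array at index 0 has size 3 and the array at index 1 has size 0
```

View pics/w3.png

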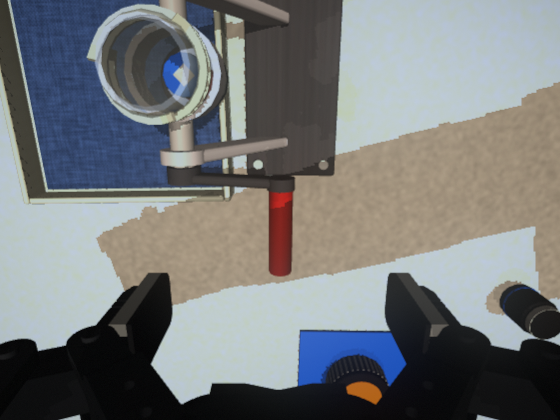

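The handle runs vertically in the image from (282,185) to (280,272), so it is aligned with the fingers. The open mouth is at about (155,66), and the cap is standing on the pad.

Run:
```python
from h import *
c=snap('wrist')
a=px(c,282,185,z=116);b=px(c,280,273,z=116);print('handle',a,b,(a+b)/2,np.degrees(np.arctan2(*(b-a)[[1,0]])),np.linalg.norm(a-b))
P=blob(c,(0,140,50),(8,255,255),95,125);print(len(P),np.median(P,0),P.max(0),cv2.minAreaRect(P[:,:2].astype(np.float32)))
print('mouth left/right/top/bottom', *[px(c,*p,z=155) for p in ((90,62),(212,72),(155,8),(148,124))])
d=c['depth']
Q=np.array([px(c,u,v) for v in range(0,140,2) for u in range(60,240,2) if d[v,u]>0]);Q=Q[(Q[:,2]>150)&(Q[:,2]<160)]
print('rim',len(Q),cv2.minEnclosingCircle(Q[:,:2].astype(np.float32)),Q[:,2].max())
to(523,104,94)
```

```text
handle [514.73  77.1  116.  ] [528.08 130.06 116.  ] [521.41 103.58 116.  ] 75.85276123723253 54.62464277883454
604 [522.28 103.37 118.76] [533.51 130.81 121.33] ((522.4149169921875, 105.33729553222656), (51.56026077270508, 13.034296035766602), 76.57422637939453)
mouth left/right/top/bottom [579.18  -0.23 155.  ] [530.95  14.95 155.  ] [546.51 -13.23 155.  ] [563.87  29.05 155.  ]
rim 752 ((558.5260009765625, 5.855230808258057), 24.63213348388672) 156.90275180466298
tcp [523.99 103.61 175.46] psi deg -103.01798429680717 units [-0.01  0.04  3.26] t 16.275 tilt [ 0.  0. -1.]
```

Call:
move_arm([
  [0,0.06,1,0,0,0],
  [0,0,1,0,0,0],
  [0,0,0.8,0,0,0],
  [0,0,0.46,0,0,0],
  [0,0,0,0,0,0],
])

```text
time: 16.9
ee_pos: [521.8, 103.9, 93.2]
tcp_rot: [[-0.225, -0.974, -0.002], [-0.974, 0.225, -0.0], [0.001, 0.002, -1.0]]
ft_force: [-0.2, -0.1, -0.3]
gripper_width: 85.5
grip_force: 0.0
```

Call:
move_arm([
  [0,0,0,0,0,0],
  [0,0,0,0,0,0],
  [0,0,0,0,0,0],
  [0,0,0,0,0,0],
  [0,0,0,0,0,0],
  [0,0,0,0,0,0],
  [0,0,0,0,0,0],
  [0,0,0,0,0,0],
], gripper=-1)

```text
time: 17.9
ee_pos: [522.9, 104.0, 94.4]
tcp_rot: [[-0.226, -0.974, 0.001], [-0.974, 0.226, -0.0], [-0.0, -0.001, -1.0]]
ft_force: [-0.9, 0.4, 5.7]
gripper_width: 11.9
grip_force: 58.5
```

Call:
move_arm([
  [0,-0.105,-0.344,0,0,0],
  [0,-0.155,-0.324,0,0,0],
  [0,-0.202,-0.298,0,0,0],
  [0,-0.244,-0.264,0,0,0],
  [0,-0.281,-0.225,0,0,0],
  [0,-0.311,-0.18,0,0,0],
  [0,-0.335,-0.132,0,0,0],
  [0,-0.351,-0.08,0,0,0],
  [0,-0.359,-0.027,0,0,0],
  [0,0,0,0,0,0],
])

```text
time: 19.15
ee_pos: [577.9, 91.0, 144.0]
tcp_rot: [[-0.225, -0.974, -0.003], [-0.974, 0.225, 0.0], [0.0, 0.003, -1.0]]
ft_force: [-9.6, 1.8, 10.4]
gripper_width: 12.1
grip_force: 61.6
```

Call:
move_arm([
  [0,-0.359,0.027,0,0,0],
  [0,-0.351,0.08,0,0,0],
  [0,-0.335,0.132,0,0,0],
  [0,-0.311,0.18,0,0,0],
  [0,-0.281,0.225,0,0,0],
  [0,-0.244,0.264,0,0,0],
  [0,-0.202,0.298,0,0,0],
  [0,-0.155,0.324,0,0,0],
  [0,-0.105,0.344,0,0,0],
  [0,0,0,0,0,0],
  [0,0,0,0,0,0],
  [0,0,0,0,0,0],
  [0,0,0,0,0,0],
  [0,0,0,0,0,0],
])

```text
time: 20.9
ee_pos: [635.4, 77.4, 95.9]
tcp_rot: [[-0.225, -0.974, -0.003], [-0.974, 0.225, -0.0], [0.001, 0.003, -1.0]]
ft_force: [-5.5, 1.4, 4.6]
gripper_width: 12.0
grip_force: 71.6
```

Run:
```python
from h import *
s=snap('side','s4.png'); t=snap('top')
P=s['pixels'][190:310,270:430]; T=t['pixels'][120:250,260:390]
cv2.imwrite('pics/s4c.png',np.hstack([cv2.resize(P,(480,360),interpolation=cv2.INTER_CUBIC),cv2.resize(T,(300,360))]))
for cam in('side','top'):
  for k in ('puck1_mid',): print(cam,k,[(np.round(d['at'],1).tolist(),round(d['confidence'],2)) for d in manip.spot_point(k,cam)])
to(0,0,0)
```

```text
side puck1_mid [([617.0, -10.9, 25.7], 0.44)]
top puck1_mid []
tcp [635.35  77.43  95.9 ] psi deg -103.03055516845332 units [ 8.74 24.05  3.91] t 21.1 tilt [ 0.  0. -1.]
```

View pics/s4c.png

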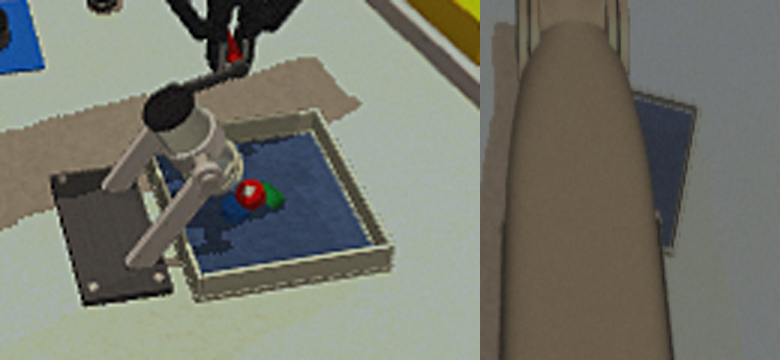

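All three specimens (red, green and blue) lie in the tray under the mouth at about (250,195) in the crop. I'll swing the canister back.

Call:
move_arm([
  [0,0.105,-0.344,0,0,0],
  [0,0.155,-0.324,0,0,0],
  [0,0.202,-0.298,0,0,0],
  [0,0.244,-0.264,0,0,0],
  [0,0.281,-0.225,0,0,0],
  [0,0.311,-0.18,0,0,0],
  [0,0.335,-0.132,0,0,0],
  [0,0.351,-0.08,0,0,0],
  [0,0.359,-0.027,0,0,0],
  [0,0.359,0.027,0,0,0],
  [0,0.351,0.08,0,0,0],
  [0,0.335,0.132,0,0,0],
  [0,0.311,0.18,0,0,0],
  [0,0.281,0.225,0,0,0],
  [0,0.244,0.264,0,0,0],
  [0,0.202,0.298,0,0,0],
  [0,0.155,0.324,0,0,0],
  [0,0.105,0.344,0,0,0],
  [0,0,0,0,0,0],
])

```text
time: 23.48
ee_pos: [524.5, 103.9, 98.1]
tcp_rot: [[-0.226, -0.974, 0.006], [-0.974, 0.226, -0.001], [-0.001, -0.006, -1.0]]
ft_force: [-2.3, -1.3, 5.2]
gripper_width: 11.6
grip_force: 69.0
```

Call:
move_arm([
  [0,0.01,0.05,0,0,0],
  [0,0.01,0.05,0,0,0],
  [0,0,0,0,0,0],
  [0,0,0,0,0,0],
])

```text
time: 23.98
ee_pos: [524.1, 104.0, 96.4]
tcp_rot: [[-0.225, -0.974, 0.006], [-0.974, 0.225, -0.001], [-0.001, -0.006, -1.0]]
ft_force: [-5.0, -1.6, 11.6]
gripper_width: 12.0
grip_force: 69.8
```

Call:
move_arm([
  [0,0.01,0.06,0,0,0],
  [0,0.01,0.06,0,0,0],
  [0,0,0.04,0,0,0],
  [0,0,0,0,0,0],
  [0,0,0,0,0,0],
])

```text
time: 24.6
ee_pos: [523.1, 104.2, 92.2]
tcp_rot: [[-0.225, -0.974, 0.004], [-0.974, 0.225, -0.0], [-0.001, -0.004, -1.0]]
ft_force: [-5.0, -1.4, 11.3]
gripper_width: 12.0
grip_force: 71.0
```

Call:
move_arm([
  [0,0,0.06,0,0,0],
  [0,0,0.06,0,0,0],
  [0,0,0,0,0,0],
  [0,0,0,0,0,0],
])

```text
time: 25.1
ee_pos: [523.3, 104.3, 91.9]
tcp_rot: [[-0.225, -0.974, 0.005], [-0.974, 0.225, -0.0], [-0.001, -0.005, -1.0]]
ft_force: [-11.4, -1.6, 27.5]
gripper_width: 12.0
grip_force: 72.5
```

Call:
move_arm([
  [0,0,-0.1,0,0,0],
  [0,0,0,0,0,0],
])

```text
time: 25.35
ee_pos: [523.2, 104.3, 92.1]
tcp_rot: [[-0.225, -0.974, 0.005], [-0.974, 0.225, -0.0], [-0.001, -0.005, -1.0]]
ft_force: [-6.4, -2.1, 13.5]
gripper_width: 11.8
grip_force: 71.0
```

Call:
move_arm([
  [0,0,0,0,0,0],
  [0,0,0,0,0,0],
  [0,0,0,0,0,0],
  [0,0,0,0,0,0],
  [0,0,0,0,0,0],
  [0,0,0,0,0,0],
], gripper=1)

```text
time: 26.1
ee_pos: [521.4, 104.2, 86.8]
tcp_rot: [[-0.226, -0.974, -0.0], [-0.974, 0.226, -0.0], [0.0, 0.0, -1.0]]
ft_force: [-0.6, -0.3, 0.6]
gripper_width: 85.5
grip_force: 0.0
```

Call:
move_arm([
  [0,0,-1,0,0,0],
  [0,0,-1,0,0,0],
  [0,0,-1,0,0,0],
  [0,0,0,0,0,-1],
  [0,0,0,0,0,-1],
  [0,0,0,0,0,-1],
  [0,0,0,0,0,-1],
  [0,0,0,0,0,-1],
  [0,0,0,0,0,-0.3],
  [-1,-0.18,0,0,0,0],
  [-1,-0.18,0,0,0,0],
  [-1,-0.18,0,0,0,0],
  [-1,-0.18,0,0,0,0],
  [-1,-0.18,0,0,0,0],
  [-1,-0.18,0,0,0,0],
  [-1,-0.18,0,0,0,0],
  [-1,-0.18,0,0,0,0],
  [-0.6,-0.12,0,0,0,0],
  [0,0,0,0,0,0],
])

```text
time: 28.48
ee_pos: [489.2, 320.9, 161.9]
tcp_rot: [[0.323, -0.947, 0.0], [-0.947, -0.323, -0.0], [0.0, 0.0, -1.0]]
ft_force: [-0.3, -0.1, -1.0]
gripper_width: 85.3
grip_force: 0.0
```

Run:
```python
from h import *
c=snap('wrist')
P=blob(c,(5,100,30),(22,255,255),20,45);P=P[np.abs(P[:,2]-np.median(P[:,2]))<4]
print(np.median(P,0),cv2.minEnclosingCircle(P[:,:2].astype(np.float32)))
to(491.4,319.6,0.5)
t=snap('top');d=t['depth']
Q=np.array([px(t,u,v) for v in range(165,220) for u in range(295,350) if d[v,u]>0]);R=Q[(Q[:,2]>147)&(Q[:,2]<162)]
print('rim top',len(R),R.mean(0),cv2.minEnclosingCircle(R[:,:2].astype(np.float32)))
P=blob(t,(0,140,60),(6,255,255),100,130);P=P[(abs(P[:,0]-523)<60)&(abs(P[:,1]-104)<60)];print('handle top',P.mean(0))
for cam in('side','top'):
  for k in ('puck1_mid','mouth'): print(cam,k,[(np.round(d['at'],1).tolist(),round(d['confidence'],2)) for d in manip.spot_point(k,cam)]) if cam=='top' or manip.camera('side') else 0
```

```text
[492.3  318.86  31.07] ((491.5013427734375, 319.7199401855469), 21.23263168334961)
tcp [489.23 320.18 161.8 ] psi deg -71.21688359332694 units [ 0.05 -0.08  6.45] t 28.525 tilt [ 0.  0. -1.]
rim top 111 [557.71   4.25 153.18] ((559.87548828125, 3.5384297370910645), 24.964569091796875)
handle top [524.27 104.8  120.09]
side puck1_mid [([619.2, -12.3, 24.8], 0.38)]
side mouth [([564.4, 8.2, 153.5], 0.95), ([617.3, -8.0, 24.5], 0.71), ([493.0, 327.7, 5.7], 0.47)]
top puck1_mid [([615.8, -6.0, 28.6], 0.57)]
top mouth [([559.0, 3.8, 154.7], 0.55)]
```

Call:
move_arm([
  [0.06,-0.08,1,0,0,0],
  [0,0,1,0,0,0],
  [0,0,1,0,0,0],
  [0,0,1,0,0,0],
  [0,0,1,0,0,0],
  [0,0,0.8,0,0,0],
  [0,0,0.4,0,0,0],
  [0,0,0.25,0,0,0],
  [0,0,0,0,0,0],
])

```text
time: 30.0
ee_pos: [491.8, 319.5, 0.8]
tcp_rot: [[0.322, -0.947, 0.0], [-0.947, -0.322, 0.0], [0.0, -0.0, -1.0]]
ft_force: [1.2, 0.1, 0.0]
gripper_width: 85.7
grip_force: 0.0
```

Call:
move_arm([
  [0,0,0,0,0,0],
  [0,0,0,0,0,0],
  [0,0,0,0,0,0],
  [0,0,0,0,0,0],
  [0,0,0,0,0,0],
  [0,0,0,0,0,0],
], gripper=-1)

```text
time: 30.75
ee_pos: [492.9, 320.2, 2.1]
tcp_rot: [[0.322, -0.947, 0.002], [-0.947, -0.322, 0.001], [-0.0, -0.003, -1.0]]
ft_force: [0.3, 0.3, 6.0]
gripper_width: 58.7
grip_force: 64.9
```

Call:
move_arm([
  [0,0,-0.4,0,0,0],
  [0,0,-0.9,0,0,0],
  [0,0,-1,0,0,0],
  [0,0,-1,0,0,0],
  [0.8,0.1,-1,0,0,0],
  [1,0.12,-1,0,0,0],
  [1,0.12,-1,0,0,0],
  [1,0.12,-1,0,0,0],
  [1,0.12,-0.4,0,0,0],
  [1,0.12,0,0,0,0],
  [1,0.12,0,0,0,0],
  [1,0.12,0,0,0,0],
  [1,0.12,0,0,0,0],
  [1,0.12,0,0,0,0],
  [1,0.12,0,0,0,0],
  [1,0.12,0,0,0,0],
  [0.7,0.08,0,0,0,0],
  [0.3,0.0,0,0,0,0],
  [0,0,0,0,0,0],
  [0,0,0,0,0,0],
])

```text
time: 33.25
ee_pos: [558.9, 5.1, 193.1]
tcp_rot: [[0.322, -0.947, -0.0], [-0.947, -0.322, 0.0], [-0.0, 0.0, -1.0]]
ft_force: [-0.1, 0.8, -0.9]
gripper_width: 58.8
grip_force: 64.5
```

Run:
```python
from h import *
import time
for i in range(3): snap('wrist'); to(559.1,4.6,143)
c=snap('side','s5.png'); cv2.imwrite('pics/s5c.png',cv2.resize(c['pixels'][170:300,250:410],(640,520),interpolation=cv2.INTER_CUBIC))
```

```text
tcp [558.91   5.13 193.15] psi deg -71.18551378387566 units [ 0.02 -0.    2.01] t 33.3 tilt [-0.  0. -1.]
tcp [558.9    5.15 193.16] psi deg -71.17840624800752 units [ 0.02 -0.    2.01] t 33.35 tilt [-0.  0. -1.]
tcp [559.     5.08 193.2 ] psi deg -71.18326122220454 units [0.02 0.   2.01] t 33.4 tilt [-0.  0. -1.]
```

View pics/s5c.png

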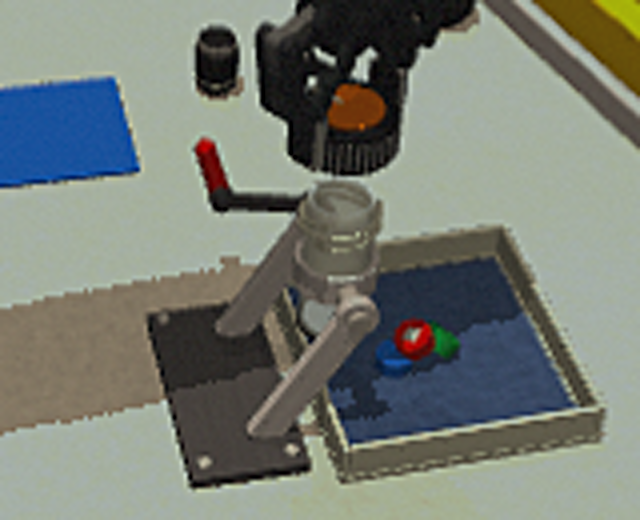

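Call:
move_arm([
  [0.02,0,0.6,0,0,0],
  [0,0,0.6,0,0,0],
  [0,0,0.3,0,0,0],
  [0,0,0.2,0,0,0],
  [0,0,0.2,0,0,0],
  [0,0,0.1,0,0,0],
  [0,0,0,0,0,0],
])

```text
time: 34.33
ee_pos: [559.4, 4.1, 143.3]
tcp_rot: [[0.322, -0.947, 0.0], [-0.947, -0.322, 0.0], [-0.0, -0.0, -1.0]]
ft_force: [0.4, 0.0, -0.8]
gripper_width: 58.7
grip_force: 64.5
```

Call:
move_arm([
  [0,0,0.06,0,0,0],
  [0,0,0.06,0,0,0],
  [0,0,0.05,0,0,0],
  [0,0,0,0,0,0],
])

```text
time: 34.83
ee_pos: [559.4, 4.1, 138.9]
tcp_rot: [[0.322, -0.947, 0.0], [-0.947, -0.322, 0.0], [-0.0, -0.0, -1.0]]
ft_force: [0.2, 1.5, -0.7]
gripper_width: 59.3
grip_force: 64.5
```

Call:
move_arm([
  [0,0,0.02,0,0,1],
  [0,0,0.02,0,0,1],
  [0,0,0.02,0,0,1],
  [0,0,0.02,0,0,1],
  [0,0,0.016,0,0,1],
  [0,0,0.016,0,0,1],
  [0,0,0.016,0,0,1],
  [0,0,0.016,0,0,1],
  [0,0,0,0,0,0],
])

```text
time: 35.95
ee_pos: [559.6, 4.2, 135.4]
tcp_rot: [[-0.487, -0.873, 0.001], [-0.873, 0.487, 0.0], [-0.001, -0.0, -1.0]]
ft_force: [0.9, 1.9, -1.5]
gripper_width: 58.8
grip_force: 64.5
```

Call:
move_arm([
  [0,0,0.016,0,0,1],
  [0,0,0.016,0,0,1],
  [0,0,0.016,0,0,1],
  [0,0,0.016,0,0,1],
  [0,0,0.016,0,0,1],
  [0,0,0.016,0,0,1],
  [0,0,0.016,0,0,1],
  [0,0,0.016,0,0,1],
  [0,0,0.016,0,0,1],
  [0,0,0.016,0,0,1],
  [0,0,0.016,0,0,1],
  [0,0,0,0,0,0],
])

```text
time: 37.45
ee_pos: [559.5, 3.9, 131.1]
tcp_rot: [[-0.996, 0.089, 0.0], [0.089, 0.996, -0.0], [-0.0, -0.0, -1.0]]
ft_force: [-1.1, 0.6, 0.9]
gripper_width: 58.8
grip_force: 64.6
```

```bash
python3 -c "
from h import *
to(559,4.6,129.6);s=manip.observe();print(s['torque'],s['ft_force'])"
```

```text
tcp [559.48   3.91 131.15] psi deg 174.91057594900175 units [0.02 0.03 0.06] t 37.45 tilt [-0. -0. -1.]
[ 0.16 -0.07 -0.04] [-1.12  0.61  0.86]
```

Call:
move_arm([
  [0,0,0.016,0,0,1],
  [0,0,0.016,0,0,1],
  [0,0,0.01,0,0,0.5],
  [0,0,0,0,0,0],
])

```text
time: 37.95
ee_pos: [560.4, 3.8, 131.0]
tcp_rot: [[-0.939, 0.343, 0.002], [0.343, 0.939, -0.0], [-0.002, 0.0, -1.0]]
ft_force: [1.1, 0.9, 4.8]
gripper_width: 58.7
grip_force: 65.0
```

```bash
python3 -c "
from h import *
to(559,4.6,129.6);s=manip.observe();print(s['torque'],s['ft_force'])"
```

```text
tcp [560.36   3.84 131.03] psi deg 159.91872075963204 units [0.06 0.01 0.06] t 37.95 tilt [-0.  0. -1.]
[ 0.23 -0.05 -0.02] [1.08 0.91 4.79]
```

Call:
move_arm([
  [0,0,0.01,0,0,0.5],
  [0,0,0.01,0,0,0.5],
  [0,0,0,0,0,0.5],
  [0,0,0,0,0,0],
])

```text
time: 38.45
ee_pos: [559.1, 3.5, 131.0]
tcp_rot: [[-0.875, 0.485, -0.0], [0.485, 0.875, -0.002], [-0.001, -0.002, -1.0]]
ft_force: [-3.4, -0.4, 10.5]
gripper_width: 59.2
grip_force: 66.0
```

```bash
python3 -c "
from h import *
to(559,4.6,129.6);s=manip.observe();print(s['torque'],s['ft_force'],s['joint_torque'])"
```

```text
tcp [559.14   3.49 130.98] psi deg 150.9962213315258 units [0.03 0.04 0.05] t 38.45 tilt [-0. -0. -1.]
[-0.17  0.85  0.37] [-3.38 -0.42 10.5 ] [ -0.27 -34.34  24.61  -1.37   0.32   0.37]
```

```bash
cat >> h.py <<'E'
def line(c,zt):
    """world yaw of the white line on the cap top at height zt"""
    hsv=cv2.cvtColor(c['pixels'],cv2.COLOR_BGR2HSV)
    o=cv2.inRange(hsv,(5,100,30),(22,255,255)); k,lab,st,_=cv2.connectedComponentsWithStats(o)
    hull=cv2.convexHull(np.argwhere(lab==1+st[1:,4].argmax())[:,::-1].astype(np.int32))
    m=np.zeros_like(o);cv2.fillConvexPoly(m,hull,255);m=cv2.erode(m,np.ones((3,3)))
    m&=cv2.inRange(hsv,(0,0,60),(180,110,255))
    v,u=np.nonzero(m);P=np.array([px(c,a,b,z=zt)[:2] for a,b in zip(u,v)]);h=np.array([px(c,*q[0],z=zt)[:2] for q in hull])
    ctr=np.array(cv2.minEnclosingCircle(h.astype(np.float32))[0])
    d=cv2.fitLine(P.astype(np.float32),cv2.DIST_L2,0,.01,.01).ravel()[:2];d*=np.sign(d@(P.mean(0)-ctr))
    return len(P),ctr,np.degrees(np.arctan2(d[1],d[0]))
E
python3 - <<'E'
from h import *
c=snap('wrist','w6.png');now=line(c,160);print('now',now,manip.observe()['torque'])
for f,zt in (('w1.png',160),):
    d=dict(c);d['pixels']=cv2.imread('pics/'+f)
    # w1 camera pose: rotate/translate current camera rigidly with the tool
    R=np.array(c['R']);t=np.array(c['t']);s=manip.observe()
    Rt=np.array(s['tcp_rot']);pt=np.array(s['ee_pos'])
    a=np.radians(162.824);R1=np.array([[np.cos(a),np.sin(a),0],[np.sin(a),-np.cos(a),0],[0,0,-1.]]);p1=np.array([560.92,4.56,231.35])
    d['R']=R@Rt@R1.T; d['t']=R@pt+t-R@Rt@R1.T@p1
    # points: X_now = Rt R1^T (X1-p1)+pt
    d['t']=R@(pt-Rt@R1.T@p1)+t
    print('start',line(d,zt))
E
```

```text
now (326, array([559.55,   6.51]), np.float32(-24.916145)) [-0.21  0.88  0.42]
start (121, array([557.24,   7.24]), np.float32(-13.0709715))
```

View pics/w6.png

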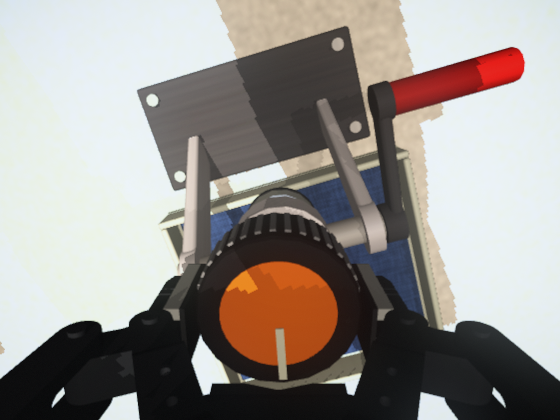

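The white line is now about 12° past its starting yaw, with only 0.4 Nm of torque. I'll check the cap's height by depth.

Run:
```python
from h import *
for n in ('wrist','side'):
    c=snap(n); P=blob(c,(5,100,40),(22,255,255),140,185);P=P[np.hypot(P[:,0]-559,P[:,1]-5)<20]
    print(n,len(P),np.median(P,0) if len(P) else '',P[:,2].std() if len(P) else '')
c=dict(snap('side'));d=c.copy();d['pixels']=cv2.imread('pics/side1.png')
# compare pixel rows of orange top in side view at start and now
for q in (c,d):
    m=cv2.inRange(cv2.cvtColor(q['pixels'],cv2.COLOR_BGR2HSV),(5,100,40),(22,255,255))[195:260,300:370]
    v,u=np.nonzero(m);print(len(v),v.mean()+195 if len(v) else '',(v.min()+195,v.max()+195,u.min()+300,u.max()+300) if len(v) else '')
print(manip.observe()['torque'],manip.observe()['ee_pos'])
cv2.imwrite('pics/s7c.png',np.hstack([cv2.resize(q['pixels'][190:290,290:370],(400,500),interpolation=cv2.INTER_CUBIC) for q in (d,c)]))
```

```text
wrist 2807 [557.68   5.88 159.79] 0.5425105604550043
side 8 [547.75  10.71 160.44] 1.512586277024536
51 220.62745098039215 (np.int64(213), np.int64(256), np.int64(327), np.int64(358))
187 218.93582887700535 (np.int64(212), np.int64(250), np.int64(302), np.int64(344))
[-0.19  0.9   0.37] [559.05   3.37 130.95]
```

View pics/s7c.png

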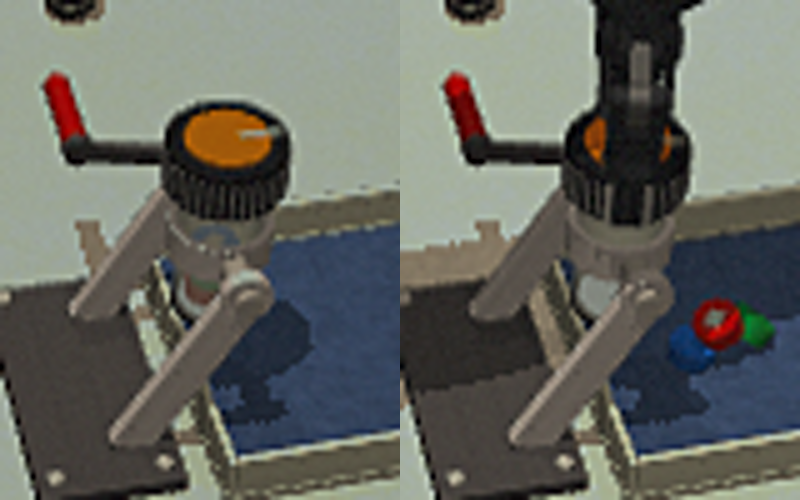

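Call:
move_arm([
  [0,0,0,0,0,0.5],
  [0,0,0,0,0,0.5],
  [0,0,0,0,0,0],
  [0,0,0,0,0,0],
])

```text
time: 39.15
ee_pos: [558.7, 4.4, 130.9]
tcp_rot: [[-0.816, 0.578, -0.001], [0.578, 0.816, 0.001], [0.001, 0.001, -1.0]]
ft_force: [-3.5, 1.9, 10.8]
gripper_width: 59.1
grip_force: 64.7
```

```bash
python3 -c "
from h import *
c=snap('wrist');print(line(c,160))
P=blob(c,(5,100,40),(22,255,255),140,185);print(np.median(P,0))
to(559,4.6,129.6);s=manip.observe();print(s['torque'],s['ft_force'])"
```

```text
(314, array([559.17,   7.21]), np.float32(-31.503994))
[555.43   6.73 159.74]
tcp [558.8    4.34 130.92] psi deg 144.7137068369537 units [-0.    0.01  0.05] t 39.2 tilt [ 0.  0. -1.]
[ 0.58  0.79 -1.13] [-3.32  2.26 11.04]
```

Call:
move_arm([
  [0,0,0,0,0,-0.5],
  [0,0,0,0,0,-0.5],
  [0,0,0,0,0,0],
])

```text
time: 39.58
ee_pos: [560.6, 3.3, 130.9]
tcp_rot: [[-0.872, 0.489, 0.003], [0.489, 0.872, -0.001], [-0.003, 0.001, -1.0]]
ft_force: [-0.3, -0.7, 5.4]
gripper_width: 59.2
grip_force: 64.1
```

```bash
python3 -c "
from h import *
to(559,4.6,129.6);s=manip.observe();print(s['torque'],s['ft_force'])"
```

```text
tcp [560.64   3.28 130.86] psi deg 150.70174750599077 units [0.08 0.01 0.05] t 39.575 tilt [-0.  0. -1.]
[ 0.01  0.01 -1.03] [-0.32 -0.72  5.39]
```

Call:
move_arm([
  [0,0,0,0,0,-1],
  [0,0,0,0,0,-1],
  [0,0,0,0,0,0],
])

```text
time: 39.95
ee_pos: [561.6, 3.9, 131.1]
tcp_rot: [[-0.956, 0.293, 0.005], [0.293, 0.956, 0.0], [-0.005, 0.002, -1.0]]
ft_force: [2.4, 2.2, 5.5]
gripper_width: 58.8
grip_force: 67.3
```

```bash
python3 -c "
from h import *
to(559,4.6,129.6);s=manip.observe();print(s['torque'],s['ft_force']); print(line(snap('wrist'),160))"
```

```text
tcp [561.6    3.9  131.15] psi deg 162.96890856391192 units [ 0.11 -0.    0.06] t 39.95 tilt [-0.  0. -1.]
[ 0.42 -0.45  0.15] [2.4  2.18 5.48]
(314, array([559.56,   7.39]), np.float32(-19.59908))
```

Call:
move_arm([
  [0,0,0,0,0,0],
  [0,0,0,0,0,0],
  [0,0,0,0,0,0],
  [0,0,0,0,0,0],
], gripper=1)

```text
time: 40.5
ee_pos: [558.9, 4.0, 129.1]
tcp_rot: [[-0.955, 0.296, -0.001], [0.296, 0.955, -0.0], [0.001, -0.0, -1.0]]
ft_force: [0.6, -0.5, 0.2]
gripper_width: 85.6
grip_force: 0.0
```

Call:
move_arm([
  [0,0,-1,0,0,0],
  [0,0,-1,0,0,0],
  [0,0,-1,0,0,0],
  [0,0,-1,0,0,0],
  [0,0,0,0,0,0],
])

```text
time: 41.12
ee_pos: [561.0, 3.8, 231.6]
tcp_rot: [[-0.955, 0.296, 0.005], [0.296, 0.955, -0.001], [-0.005, 0.001, -1.0]]
ft_force: [0.9, 0.5, -0.3]
gripper_width: 85.2
grip_force: 0.0
```

Run:
```python
from h import *
c=snap('wrist','w8.png');print('now',line(c,160))
P=blob(c,(5,100,40),(22,255,255),140,175);print(np.median(P,0))
d=dict(c);d['pixels']=cv2.imread('pics/w1.png');print('w1 with this pose',line(d,160))
to(558.7,4.7,129.5)
cv2.imwrite('pics/w8c.png',np.hstack([cv2.resize(q['pixels'][100:280,180:460],(390,250),interpolation=cv2.INTER_CUBIC) for q in (d,c)]))
```

```text
now (115, array([558.3 ,   5.22]), np.float32(-18.81153))
[557.03   5.79 160.01]
w1 with this pose (121, array([557.69,   6.53]), np.float32(-13.124873))
tcp [559.86   3.9  229.89] psi deg 162.77231007509377 units [0.06 0.02 4.02] t 41.175 tilt [-0.  0. -1.]
```

View pics/w8c.png

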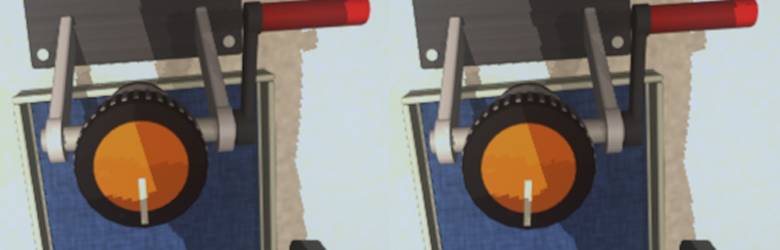

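The cap is back at its tight height (160.0) and about 6° past its starting yaw. I'll re-grip and check that it holds, with gentle clockwise torque and a light pull.

Call:
move_arm([
  [0.03,-0.01,1,0,0,0],
  [0,0,1,0,0,0],
  [0,0,1,0,0,0],
  [0,0,0.7,0,0,0],
  [0,0,0.3,0,0,0],
  [0,0,0,0,0,0],
])

```text
time: 41.92
ee_pos: [558.2, 4.0, 128.9]
tcp_rot: [[-0.955, 0.296, -0.001], [0.296, 0.955, 0.0], [0.001, -0.0, -1.0]]
ft_force: [0.2, 0.6, -0.4]
gripper_width: 85.5
grip_force: 0.0
```

Call:
move_arm([
  [0,0,0,0,0,0],
  [0,0,0,0,0,0],
  [0,0,0,0,0,0],
  [0,0,0,0,0,0],
  [0,0,0,0,0,0],
  [0,0,0,0,0,0],
], gripper=-1)

```text
time: 42.68
ee_pos: [559.7, 4.0, 130.9]
tcp_rot: [[-0.955, 0.296, 0.003], [0.296, 0.955, 0.0], [-0.003, 0.001, -1.0]]
ft_force: [-0.3, 0.2, 5.7]
gripper_width: 59.0
grip_force: 64.5
```

```bash
python3 -c "
from h import *
to(558.7,4.7,129.5);s=manip.observe();print(s['torque'],s['ft_force'])"
```

```text
tcp [559.71   4.03 130.88] psi deg 162.77075155668697 units [0.05 0.01 0.06] t 42.675 tilt [-0.  0. -1.]
[ 0.26  0.08 -0.02] [-0.34  0.24  5.65]
```

Call:
move_arm([
  [0,0,-0.06,0,0,0],
  [0,0,-0.06,0,0,0],
  [0,0,-0.04,0,0,0],
  [0,0,0,0,0,0],
])

```text
time: 43.18
ee_pos: [558.7, 4.2, 131.8]
tcp_rot: [[-0.955, 0.296, -0.0], [0.296, 0.955, 0.001], [0.0, 0.001, -1.0]]
ft_force: [5.0, 2.0, -9.3]
gripper_width: 58.5
grip_force: 67.0
```

```bash
python3 -c "
from h import *
to(558.7,4.7,129.5);s=manip.observe();print(s['torque'],s['ft_force']); print(line(snap('wrist'),160))"
```

```text
tcp [558.7    4.17 131.78] psi deg 162.77377934348993 units [0.01 0.02 0.09] t 43.175 tilt [ 0.  0. -1.]
[ 0.19 -1.13  0.04] [ 5.03  1.99 -9.3 ]
(317, array([559.44,   6.93]), np.float32(-16.751585))
```

Call:
move_arm([
  [0,0,0.08,0,0,0],
  [0,0,0.08,0,0,0],
  [0,0,0,0,0,0.5],
  [0,0,0,0,0,0.3],
  [0,0,0,0,0,0],
])

```text
time: 43.85
ee_pos: [559.1, 5.2, 130.9]
tcp_rot: [[-0.928, 0.373, 0.002], [0.373, 0.928, 0.002], [-0.001, 0.003, -1.0]]
ft_force: [0.3, 5.8, 5.8]
gripper_width: 58.7
grip_force: 68.9
```

```bash
python3 -c "
from h import *
to(558.7,4.7,129.5);s=manip.observe();print(s['torque'],s['ft_force']); print(line(snap('wrist'),160))"
```

```text
tcp [559.1    5.16 130.9 ] psi deg 158.11381905937873 units [ 0.01 -0.02  0.06] t 43.85 tilt [-0.  0. -1.]
[ 1.   -0.07  0.57] [0.3  5.8  5.83]
(323, array([560.28,   8.17]), np.float32(-21.540577))
```

Call:
move_arm([
  [0,0,0,0,0,0.5],
  [0,0,0,0,0,0.3],
  [0,0,0,0,0,0],
])

```text
time: 44.28
ee_pos: [559.0, 6.8, 130.8]
tcp_rot: [[-0.893, 0.449, 0.002], [0.449, 0.893, 0.007], [0.001, 0.007, -1.0]]
ft_force: [0.3, 8.7, 5.7]
gripper_width: 58.9
grip_force: 69.0
```

```bash
python3 -c "
from h import *
to(558.7,4.7,129.5);s=manip.observe();print(s['torque'],s['ft_force']); print(line(snap('wrist'),160))"
```

```text
tcp [559.     6.83 130.85] psi deg 153.30146182895137 units [-0.03 -0.08  0.05] t 44.275 tilt [ 0.    0.01 -1.  ]
[ 1.93 -0.01  0.5 ] [0.3  8.73 5.68]
(322, array([559.88,   9.41]), np.float32(-26.247145))
```

The force and torque rise sharply beyond this yaw, so the cap is against its stop. I'll back off the overdrive, release, retreat and check.

Call:
move_arm([
  [0,0,0,0,0,-0.5],
  [0,0,0,0,0,-0.3],
  [0,0,0,0,0,-0.3],
  [0,0,0,0,0,0],
])

```text
time: 44.82
ee_pos: [558.9, 5.2, 130.9]
tcp_rot: [[-0.939, 0.344, 0.001], [0.344, 0.939, 0.003], [-0.0, 0.003, -1.0]]
ft_force: [-0.1, 4.4, 6.1]
gripper_width: 58.7
grip_force: 69.0
```

```bash
python3 -c "
from h import *
to(558.7,4.7,129.5);s=manip.observe();print(s['torque'],s['ft_force']); print(line(snap('wrist'),160))"
```

```text
tcp [558.9    5.24 130.89] psi deg 159.84927949868333 units [ 0.   -0.02  0.06] t 44.825 tilt [-0.  0. -1.]
[1.03 0.06 0.19] [-0.07  4.41  6.05]
(337, array([559.87,   8.36]), np.float32(-19.394001))
```

Call:
move_arm([
  [0,0,0,0,0,0],
  [0,0,0,0,0,0],
  [0,0,0,0,0,0],
  [0,0,0,0,0,0],
], gripper=1)

```text
time: 45.38
ee_pos: [558.3, 3.7, 129.2]
tcp_rot: [[-0.938, 0.346, -0.001], [0.346, 0.938, -0.0], [0.001, -0.001, -1.0]]
ft_force: [-0.0, -0.1, 0.8]
gripper_width: 85.2
grip_force: 0.0
```

Call:
move_arm([
  [0,0,-1,0,0,0],
  [0,0,-1,0,0,0],
  [0,0,-1,0,0,0],
  [0,0,-1,0,0,0],
  [0,0,0,0,0,0],
])

```text
time: 46.0
ee_pos: [560.2, 3.7, 231.6]
tcp_rot: [[-0.938, 0.346, 0.005], [0.346, 0.938, -0.001], [-0.005, 0.001, -1.0]]
ft_force: [0.6, -0.5, 0.2]
gripper_width: 85.2
grip_force: 0.0
```

Run:
```python
from h import *
c=snap('wrist');print('now',line(c,160))
P=blob(c,(5,100,40),(22,255,255),140,175);P=P[abs(P[:,2]-np.median(P[:,2]))<3]
A=np.c_[P[:,:2]-P[:,:2].mean(0),np.ones(len(P))];print(np.median(P,0),'slope',np.linalg.lstsq(A,P[:,2],rcond=None)[0])
R=blob(c,(0,140,50),(8,255,255),95,125);print('handle',np.median(R,0),R.max(0),cv2.minAreaRect(R[:,:2].astype(np.float32)))
to(558.7,4.7,129.5)
```

```text
now (111, array([558.21,   5.42]), np.float32(-19.139397))
[557.04   6.   159.93] slope [ -0.     0.   159.94]
handle [521.68 105.42 118.63] [532.69 131.5  121.12] ((521.9567260742188, 105.41527557373047), (51.574974060058594, 12.613475799560547), 76.57596588134766)
tcp [559.1    3.81 229.89] psi deg 159.76136513134807 units [0.03 0.03 4.02] t 46.05 tilt [-0.  0. -1.]
```

```bash
python3 -c "
from h import *
print(manip.job_done())"
```

```text
the job is handed in; nothing more can be done
None
```

I handed the job in at about 46 s, with no verdict returned: all three specimens are in the tray, the canister is upright, and the cap is back at its original height, holding on the thread and stopped about 6° clockwise past its starting yaw. I did not go near the lens barrels or re-measure them at the end.

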